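# Sort the mixed stool feet into their trays

## Robot

A 6-joint arm with a two-finger parallel gripper is mounted at the origin on the work surface. World frame = base frame: x ahead of the robot, y to its left, z up, the work surface at z = 0. Lengths are in m, angles in degrees, forces in N, time in s.
With the tool pointing down it reaches from about 0.325 to 0.85 m from the base axis. Payload 15.5 kg.
Tool frame: the origin (TCP) lies midway between the tips of the shut fingers; the grasp point (between the pads) lies 19 mm behind it; y points along the fingers, x is the direction in which the jaws open and shut, and the axes are right-handed (so a half turn about y gives the same grasp; the last joint's range is limited). The gripper opens to 91 mm and grips with 3 to 60 N. Pads are 32 mm wide; open, the fingers measure 118 mm over their backs; the gripper's body (76 mm by 178 mm) begins 60 mm behind the grasp point.
Start: joints at [-73.253, 28.281, 77.091, -0, 74.628, -5.472], TCP at [0.236, -0.579, 0.214] pointing down, gripper open.
Joint ranges: [-166.48, 166.48], [-47.26, 123.95], [12.59, 153.08], [-70.14, 250.14], [6.76, 159.57], [-176.63, 176.63]. Speed limits (degrees/s): [108.29, 108.29, 147.25, 172.46, 172.46, 172.46].

## Interface

Orientations are given as a 3x3 rotation matrix whose columns are the frame's x, y, z axes.
In Python, from bench import ctrl gives the robot as it stands. The module is installed in compiled form; this text tells all that it offers. Calls block until the motion is done:
- ctrl.goto(position, orientation): joint-space move of the TCP to a pose.
- ctrl.move_l(position, vel=0.15, ori=None, contact_N=None): straight line of the TCP; ori=None keeps the orientation; vel is the mean speed in m/s. With contact_N (N) it stops when the force on the tool has changed by that much, and returns True; else False.
- ctrl.movej(angles): joint-space move.
- ctrl.command_gripper(opening): opening from 0.0 (shut) to 1.0 (fully open); the grip force is fixed at half the most; returns when the fingers have stopped.
- ctrl.sleep(seconds).
- ctrl.ik(position, orientation): joint angles nearest the present ones, or None.
- ctrl.read_camera(name): name is "scene" or "top" or "wrist"; returns the picture (420x560x3 uint8, blue, green, red); there is no depth.
- ctrl.camera_params(name): a dict with "fx", "fy", "cx", "cy" (pixels), "pose" (4x4, takes a point from camera to world coordinates); the wrist camera has in their place "T_tool_cam" (4x4, takes a point from camera to tool coordinates, whose origin is the TCP and whose axes are the tool frame's). Camera axes: x right, y up, looking along -z (the intrinsics and any distortion apply to the point x, -y, -z); pixel columns grow to the right and rows downward; lengths in m; the calibration is good to about 2 mm. A picture is of the moment at which its call begins: read the wrist's pose just before it. camera_params takes no time and is no camera call.
A pose or a line that the arm cannot do raises ctrl.MotionError and nothing moves.
- ctrl.sign_off(): hands the job in, once; it reports no verdict.
Readings, each from a call of its own:
- ctrl.current_t(): time.
- ctrl.current_q(): joint angles.
- ctrl.current_dq(): joint speeds.
- ctrl.current_effort(): joint torques, N m.
- ctrl.current_tool_pos(): TCP position.
- ctrl.current_eef_rot(): TCP orientation.
- ctrl.current_contact_force(): force on the tool from outside, world axes, zero at the start.
- ctrl.current_wrist_torque(): the same for the moment, N m.
- ctrl.current_grip_width(): opening from 0.0 (shut) to 1.0 (fully open).
Only numpy, scipy, OpenCV 4.12 (cv2) and the standard library are available. Lean on these libraries where they do the work, as an engineer would, in place of code of your own. Each camera call takes 0.05 s, during which the arm holds its last target. There are 200 camera calls.

## Task

A mixed handful of stool feet is standing about on the upholsterer's bench: sort them, standing both pale wooden feet upright on the floor of the green tray, both white levelling feet with steel stems upright in the blue tray, and the brass ferrule upright in the red tray. Do not shift or knock over the mug or the glue jar.

Things in the scene. Friction and masses are not known exactly. Their poses are not given: they have to be found in the camera images.
- wood_foot_a: one of two identical turned feet of pale wood, standing upright on the bench: round, 60 mm tall, 32 mm across at the bottom, widening to 44 mm at 24 mm up and a straight 44 mm cylinder from there to the flat top. About 60 g. Origin: centre of its underside, z up its axis.
- wood_foot_b: one of two identical turned feet of pale wood, standing upright on the bench: round, 60 mm tall, 32 mm across at the bottom, widening to 44 mm at 24 mm up and a straight 44 mm cylinder from there to the flat top. About 60 g. Origin: centre of its underside, z up its axis.
- level_foot_a: one of two identical levelling feet, standing upright on the bench: a white nylon disc 44 mm across and 10 mm thick with a low cone on it, and an upright bare steel stem 14 mm across that ends 60 mm above the underside. Grip it by the stem. About 80 g. Origin: centre of the disc's underside, z up the stem.
- level_foot_b: one of two identical levelling feet, standing upright on the bench: a white nylon disc 44 mm across and 10 mm thick with a low cone on it, and an upright bare steel stem 14 mm across that ends 60 mm above the underside. Grip it by the stem. About 80 g. Origin: centre of the disc's underside, z up the stem.
- brass_ferrule: brass ferrule (metal end cup of a stool leg), standing upright on the bench: round, 60 mm tall, 30 mm across at the bottom, widening to 38 mm at 24 mm up and a straight 38 mm cylinder from there to the top, which shows a dark mouth (solid for gripping). About 150 g. Origin: centre of its underside, z up its axis.
- tray_green: green plastic tray, for the two wooden feet: open-topped, rectangular, fixed to the bench. Outside 88 mm along its x, 138 mm along its y, 22 mm high; walls and floor 4 mm thick, so the inside is 80 x 130 mm and its floor lies 4 mm above the origin. Origin: centre of its underside, z up. The three trays differ only in colour.
- tray_blue: blue plastic tray, for the two levelling feet: open-topped, rectangular, fixed to the bench. Outside 88 mm along its x, 138 mm along its y, 22 mm high; walls and floor 4 mm thick, so the inside is 80 x 130 mm and its floor lies 4 mm above the origin. Origin: centre of its underside, z up. The three trays differ only in colour.
- tray_red: red plastic tray, for the brass ferrule: open-topped, rectangular, fixed to the bench. Outside 88 mm along its x, 138 mm along its y, 22 mm high; walls and floor 4 mm thick, so the inside is 80 x 130 mm and its floor lies 4 mm above the origin. Origin: centre of its underside, z up. The three trays differ only in colour.
- mug: white ceramic mug, 78 mm across and 85 mm tall with a handle at its +y, standing at one side of the work (left or right), not to be disturbed. Origin: centre of its underside.
- glue_jar: amber glass glue jar with a red cap, 66 mm across and 80 mm tall, standing at the other side of the work from the mug, not to be disturbed. Origin: centre of its underside.

How it is judged (in metres and radians):
At the end, for the whole second after the job is handed in: Both wooden feet in the green tray, both levelling feet in the blue, the ferrule in the red: each on the floor (origin under 10 mm above the tray's, within 30 mm of its centre along x, 56 mm along y), upright within 0.15 rad and at rest (x of wood_foot_a in the frame of tray_green between -0.03 and 0.03 m and y of wood_foot_a in the frame of tray_green between -0.056 and 0.056 m and z of wood_foot_a in the frame of tray_green between 0 and 0.01 m and angle between each of wood_foot_a, wood_foot_b, level_foot_a, level_foot_b, brass_ferrule's own z axis and vertical below 0.15 rad and linear speed of each of wood_foot_a, wood_foot_b, level_foot_a, level_foot_b, brass_ferrule below 0.03 m/s and angular speed of each of wood_foot_a, wood_foot_b, level_foot_a, level_foot_b, brass_ferrule below 0.3 rad/s and x of wood_foot_b in the frame of tray_green between -0.03 and 0.03 m and y of wood_foot_b in the frame of tray_green between -0.056 and 0.056 m and z of wood_foot_b in the frame of tray_green between 0 and 0.01 m and x of level_foot_a in the frame of tray_blue between -0.03 and 0.03 m and y of level_foot_a in the frame of tray_blue between -0.056 and 0.056 m and z of level_foot_a in the frame of tray_blue between 0 and 0.01 m and x of level_foot_b in the frame of tray_blue between -0.03 and 0.03 m and y of level_foot_b in the frame of tray_blue between -0.056 and 0.056 m and z of level_foot_b in the frame of tray_blue between 0 and 0.01 m and x of brass_ferrule in the frame of tray_red between -0.03 and 0.03 m and y of brass_ferrule in the frame of tray_red between -0.056 and 0.056 m and z of brass_ferrule in the frame of tray_red between 0 and 0.01 m); the robot touches nothing.
It fails at once if the mug is shifted by more than 30 mm or tipped over (distance of mug from where it was at the start of the episode above 0.03 m or angle between mug's own z axis and vertical above 0.3 rad).
It fails at once if the glue jar is shifted by more than 30 mm or tipped over (distance of glue_jar from where it was at the start of the episode above 0.03 m or angle between glue_jar's own z axis and vertical above 0.3 rad).
It also fails if it takes over 128 s, if anything falls off the work surface, if the arm or the gripper's body presses on something with over 40 N, if the wrist force passes 120 N, or if a joint passes its speed limit or range.

## Working session

There is one attempt and no reset: what is moved stays moved. The work goes in short steps, each a Python script; the robot and the scene stay as the last script left them, time stands still between calls to the robot, and variables do not carry over. Pictures are saved under pics/ and viewed, about 12 in all and at most 16, crops included, and the job is handed in when it is done.

```bash
mkdir -p pics
python3 - <<'E'
from bench import ctrl
import cv2,numpy as np
np.set_printoptions(precision=4,suppress=True)
for n in ("top","scene"):
    cv2.imwrite(f"pics/{n}0.png",ctrl.read_camera(n)); p=ctrl.camera_params(n); print(n,{k:(v if k!='pose' else np.array(v)) for k,v in p.items()})
print(ctrl.camera_params("wrist"),ctrl.current_t(),ctrl.current_eef_rot())
E
```

```text
top {'fx': 415.37675380629304, 'fy': 415.37675380629304, 'cx': 272.07400443970266, 'cy': 207.49961690525393, 'pose': array([[-0.0266,  0.9978, -0.0601,  0.4298],
       [-0.9995, -0.0274, -0.0134, -0.0062],
       [-0.015 ,  0.0597,  0.9981,  1.6029],
       [ 0.    ,  0.    ,  0.    ,  1.    ]])}
scene {'fx': 544.0360123082158, 'fy': 544.0360123082158, 'cx': 278.8882535823396, 'cy': 206.03223753847362, 'pose': array([[ 0.8815, -0.3418,  0.3259,  1.1001],
       [ 0.4722,  0.6373, -0.609 , -1.0075],
       [ 0.0005,  0.6907,  0.7232,  1.2704],
       [ 0.    ,  0.    ,  0.    ,  1.    ]])}
{'fx': 311.917772980837, 'fy': 311.917772980837, 'cx': 284.47084145325846, 'cy': 205.6540487007259, 'T_tool_cam': array([[ 1.    ,  0.0006, -0.0001,  0.0008],
       [-0.0003,  0.2443, -0.9697, -0.1709],
       [-0.0005,  0.9697,  0.2443,  0.0683],
       [ 0.    ,  0.    ,  0.    ,  1.    ]])} 0.1 [[ 0.3781 -0.0003  0.9257]
 [-0.9257  0.001   0.3781]
 [-0.001  -1.      0.0001]]
```

View pics/top0.png

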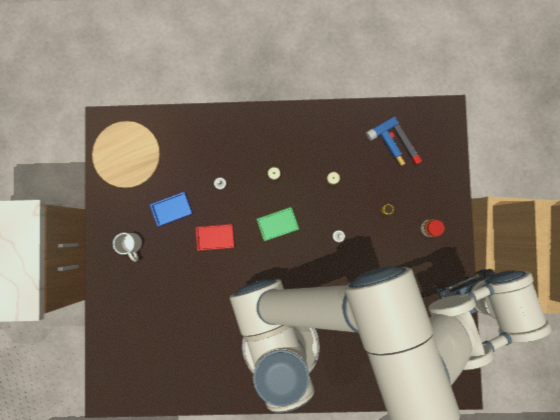

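View pics/scene0.png

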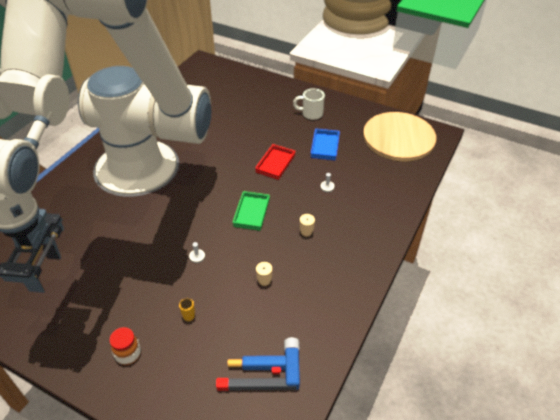

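The top view shows blue, red and green trays near (171,209), (215,237) and (278,224). White feet are at (220,183) and (339,236), wood at (274,173) and (334,178), brass at (388,210), mug at (127,243) and jar at (433,229). The scene view agrees: white (328,185) and (197,255), wood (307,225) and (264,273), brass (187,310).

```bash
cat > h.py <<'E'
from bench import ctrl
import cv2,numpy as np
np.set_printoptions(precision=4,suppress=True)
def ray(p,pose,uv):
    d=np.array([(uv[0]-p['cx'])/p['fx'],-(uv[1]-p['cy'])/p['fy'],-1.])
    pose=np.array(pose); return pose[:3,3],pose[:3,:3]@d
def onplane(p,pose,uv,z):
    o,d=ray(p,pose,uv); return o+d*(z-o[2])/d[2]
def project(p,pose,X):
    c=np.linalg.inv(np.array(pose))@np.r_[X,1]; return np.array([p['cx']+p['fx']*c[0]/-c[2],p['cy']-p['fy']*c[1]/-c[2]])
def R(a):
    c,s=np.cos(a),np.sin(a); return np.array([[c,0,-s],[s,0,c],[0,-1.,0]])
E
python3 - <<'E'
from h import *
for n in("top","scene"):
    im=cv2.imread(f"pics/{n}0.png"); hsv=cv2.cvtColor(im,cv2.COLOR_BGR2HSV); p=ctrl.camera_params(n)
    def blobs(m,lo,hi,near=None):
        c,_=cv2.findContours(m.astype(np.uint8),cv2.RETR_EXTERNAL,cv2.CHAIN_APPROX_NONE)
        return [k for k in c if lo<cv2.contourArea(k)<hi]
    H,S,V=[hsv[...,i].astype(int) for i in range(3)]
    if n=="top":
        for name,m in dict(green=(H>50)&(H<75)&(S>120)&(V>60),blue=(H>100)&(H<125)&(S>130)&(V>60),red=((H<8)|(H>172))&(S>150)&(V>60)).items():
            for k in blobs(m,300,3000):
                pts=np.array([onplane(p,p['pose'],q,.022)[:2] for q in k[:,0]+0.0],np.float32)
                print(name,cv2.minAreaRect(pts))
    seeds=dict(la=(220,183),lb=(339,236),wa=(274,173),wb=(334,178),br=(388,210),mug=(127,243),jar=(433,229)) if n=="top" else dict(la=(328,185),lb=(197,255),wa=(307,225),wb=(264,273),br=(187,310))
    for name,s in seeds.items():
        m=(V>75)
        for k in blobs(m,15,3000):
            if cv2.pointPolygonTest(k,s,True)>-4:
                (u,v),r=cv2.minEnclosingCircle(k); x,y,w,h=cv2.boundingRect(k)
                print(n,name,(round(u,1),round(v,1)),round(r,1),(x,y,w,h),*[onplane(p,p['pose'],(u,v),z)[:2] for z in (.01,.03,.06)])
t=cv2.imread("pics/top0.png")[150:265,110:450]; cv2.imwrite("pics/c1.png",cv2.resize(t,None,fx=2.35,fy=2.35,interpolation=cv2.INTER_CUBIC))
E
```

```text
blue ((0.5304545164108276, 0.40237072110176086), (0.0897655263543129, 0.14226694405078888), 19.041648864746094)
blue ((0.7833802700042725, -0.45736029744148254), (0.1377141773700714, 0.09126995503902435), 30.882253646850586)
red ((0.41836199164390564, 0.23672327399253845), (0.09175865352153778, 0.14458224177360535), 3.213200807571411)
```

View pics/c1.png

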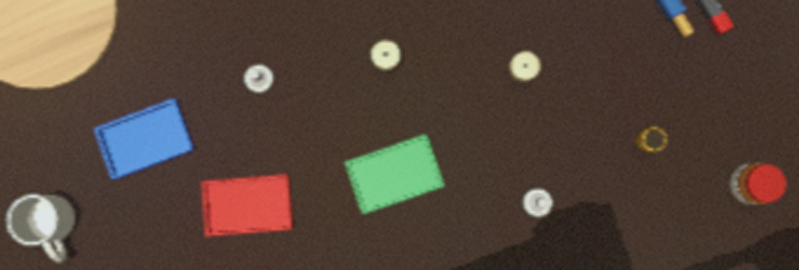

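The crop confirms the layout. My brightness mask and green range were off, so I'll use local thresholds relative to the bench colour.

Run:
```python
from h import *
def seg(im,s,w,thr):
    u,v=s; c=im[v-w:v+w+1,u-w:u+w+1].astype(int); bg=np.median(np.r_[c[0],c[-1],c[:,0],c[:,-1]],axis=0)
    d=np.abs(c-bg).max(2); m=(d>thr).astype(np.uint8)
    k=max(cv2.findContours(m,cv2.RETR_EXTERNAL,cv2.CHAIN_APPROX_NONE)[0],key=cv2.contourArea)
    return k[:,0]+np.array([u-w,v-w])
im=cv2.imread("pics/top0.png"); p=ctrl.camera_params("top"); print(im[224,278],im[300,150])
k=seg(im,(278,224),25,50); pts=np.array([onplane(p,p['pose'],q+0.,.022)[:2] for q in k],np.float32); print("green",cv2.minAreaRect(pts))
seeds=dict(la=(220,183),lb=(339,236),wa=(274,173),wb=(334,178),br=(388,210),mug=(127,243),jar=(433,229))
for n,s in seeds.items():
    k=seg(im,s,12 if n not in('mug','jar') else 22,35); c,r=cv2.minEnclosingCircle(k.astype(np.float32))
    print(n,np.array(c),round(r,1),*[onplane(p,p['pose'],c,z)[:2] for z in(.005,.03,.06)])
im=cv2.imread("pics/scene0.png"); p=ctrl.camera_params("scene")
for n,s in dict(la=(328,182),lb=(197,252),wa=(307,225),wb=(264,273),br=(187,310)).items():
    k=seg(im,s,17,35); x,y,w,h=cv2.boundingRect(k); print("scene",n,x,y,w,h, onplane(p,p['pose'],(x+w/2-.5,y+h/2-.5),.03))
```

```text
[137 206 118] [45 55 71]
green ((0.4632583260536194, -0.003383323550224304), (0.09139291197061539, 0.14308394491672516), 17.03857421875)
la [219.5 183. ] 6.6 [0.6267 0.2164] [0.6236 0.2129] [0.6199 0.2088]
lb [338.4231 235.5   ] 6.6 [ 0.4116 -0.2359] [ 0.4119 -0.2323] [ 0.4122 -0.228 ]
wa [273.5811 172.8243] 6.6 [0.6603 0.0059] [0.6567 0.0057] [0.6524 0.0054]
wb [332.9091 177.6364] 6.6 [ 0.635  -0.2227] [ 0.6318 -0.2193] [ 0.628  -0.2152]
br [387.5 209. ] 5.9 [ 0.508  -0.4274] [ 0.5068 -0.4208] [ 0.5053 -0.4129]
mug [126.5    247.1667] 16.2 [0.3883 0.58  ] [0.389  0.5708] [0.3898 0.5598]
jar [432.3913 228.    ] 11.8 [ 0.4307 -0.595 ] [ 0.4307 -0.5858] [ 0.4307 -0.5747]
scene la 320 172 15 20 [0.628  0.2105 0.03  ]
scene lb 189 242 17 21 [ 0.4182 -0.2393  0.03  ]
scene wa 299 213 17 22 [0.6518 0.0126 0.03  ]
scene wb 255 261 18 22 [ 0.6237 -0.2092  0.03  ]
scene br 178 299 17 26 [ 0.5066 -0.4217  0.03  ]
```

Two views agree to within about 8 mm, which is well inside the jaw margin. I'll go over the first wooden foot and check the position with the wrist camera.

```bash
cat >> h.py <<'E'
OBJ=dict(wb=(.627,-.213),wa=(.652,.009),lb=(.414,-.233),la=(.626,.213),br=(.506,-.417))
TR=dict(g=(.4633,-.0034,17.04),b=(.5305,.4024,19.04),r=(.4184,.2367,3.2))
def best(pos,a):
    c=[]
    for k in(0,np.pi):
        q=ctrl.ik(pos,R(a+k))
        if q is not None: c.append((abs(np.array(q)-ctrl.current_q()).max(),a+k))
    return R(min(c,key=lambda t:t[0])[1])
def wristpose():
    T=np.eye(4);T[:3,:3]=ctrl.current_eef_rot();T[:3,3]=ctrl.current_tool_pos()
    return T@np.array(ctrl.camera_params("wrist")["T_tool_cam"])
E
python3 - <<'E'
from h import *
x,y=OBJ['wb'];P=[x,y,.16];ctrl.goto(P,best(P,np.radians(TR['g'][2])))
T=wristpose();cv2.imwrite("pics/w1.png",ctrl.read_camera("wrist"));p=ctrl.camera_params("wrist")
np.save("T1.npy",T)
print(project(p,T,[x,y,.06]),project(p,T,[x,y,0]),ctrl.current_q(),ctrl.current_t(),ctrl.current_tool_pos(),ctrl.current_grip_width())
E
```

```text
[285.4018 203.9054] [285.2846 190.6586] [-24.0243  34.1619  75.0126  -0.0094  70.8113 -40.9567] 2.0917 [ 0.6267 -0.2141  0.1601] 1.0003195931003321
```

View pics/w1.png

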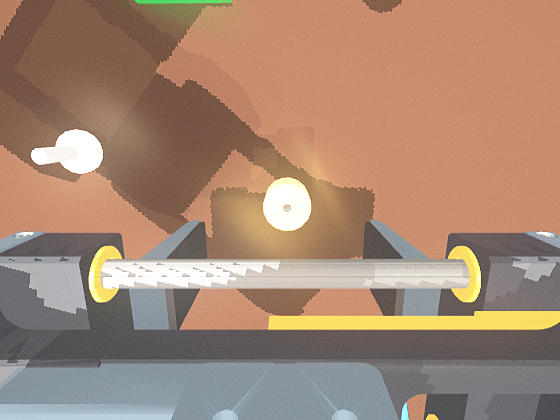

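The wrist view shows the foot's top at (287,205) against a predicted (285,204), so it agrees within about 2 mm. The other white foot is at (80,150), clear of the gripper. I'll sort the two wooden feet, correcting each position from the hover image.

```bash
cat >> h.py <<'E'
def refine(n,z,sat):
    """wrist-camera fix of object n at hover; centre of its blob cast on plane z"""
    p=ctrl.camera_params("wrist");T=wristpose();im=ctrl.read_camera("wrist");cv2.imwrite(f"pics/r_{n}.png",im)
    x,y=OBJ[n];u,v=project(p,T,[x,y,z]).round().astype(int);w=40
    c=im[v-w:v+w+1,u-w:u+w+1]
    m=(c[...,1]>sat).astype(np.uint8)
    ks=cv2.findContours(m,cv2.RETR_EXTERNAL,cv2.CHAIN_APPROX_NONE)[0]
    k=max(ks,key=cv2.contourArea);(a,b),r=cv2.minEnclosingCircle(k)
    P=onplane(p,T,(u-w+a,v-w+b),z)[:2]
    print(n,"blob",(u-w+a,v-w+b),"r",round(r,1),"pos",P,"shift mm",(P-[x,y])*1e3)
    return P,r
def pick_place(n,tray,off,zm,sat,rr,width,gz=.026,openp=.85,hover=.16):
    tx,ty,td=TR[tray];a=np.radians(td)
    P=np.array([*OBJ[n],hover]);Ro=best(P,a);ctrl.goto(P,Ro)
    c,r=refine(n,zm,sat)
    if np.hypot(*(c-OBJ[n]))<.012 and rr[0]<r<rr[1]: P[:2]=c
    else: print("refine refused")
    P[2]=gz+.07;ctrl.move_l(P,vel=.2)
    P[2]=gz
    if ctrl.move_l(P,vel=.1,contact_N=8): print("CONTACT",ctrl.current_tool_pos()); return False
    ctrl.command_gripper(0.);g=ctrl.current_grip_width()*91;print("grip mm",g,"want",width)
    if abs(g-width)>4: return False
    ctrl.move_l([*P[:2],gz+.12],vel=.2)
    t=np.array([tx-off*np.sin(a),ty+off*np.cos(a),gz+.12]);
    ctrl.goto(t,best(t,a));print("held mm",ctrl.current_grip_width()*91)
    t[2]=gz+.03;ctrl.move_l(t,vel=.15)
    t[2]=gz+.002
    print("touch",ctrl.move_l(t,vel=.04,contact_N=4),ctrl.current_tool_pos()-[0,0,gz],"F",ctrl.current_contact_force())
    return t
def release(t,gz=.026,op=.8):
    ctrl.command_gripper(op);ctrl.move_l([t[0],t[1],gz+.12],vel=.2);print("t",ctrl.current_t())
E
python3 - <<'E'
from h import *
t=pick_place('wb','g',-.032,.06,225,(18,34),44)
E
```

```text
wb blob (np.float64(286.5), np.float64(204.5)) r 26.7 pos [ 0.6282 -0.2125] shift mm [1.2459 0.4737]
grip mm 43.16028448095736 want 44
held mm 43.18453473501689
touch True [ 0.4725 -0.0339  0.0035] F [0.5965 0.2459 0.5794]
```

Run:
```python
from h import *
release(ctrl.current_tool_pos())
t=pick_place('wa','g',.032,.06,225,(18,34),44)
if t is not False: release(ctrl.current_tool_pos())
p=ctrl.camera_params("wrist");print(project(p,wristpose(),[TR['g'][0],TR['g'][1],.022]))
cv2.imwrite("pics/w2.png",ctrl.read_camera("wrist"))
```

```text
t 8.9417
wa blob (np.float64(286.6141014099121), np.float64(205.5538215637207)) r 26.6 pos [0.6522 0.0094] shift mm [0.209 0.393]
grip mm 43.50187065743581 want 44
held mm 43.26694367039768
touch True [0.4538 0.0272 0.0038] F [0.3181 0.4711 0.6324]
t 15.9333
[285.3785 230.8709]
```

View pics/w2.png

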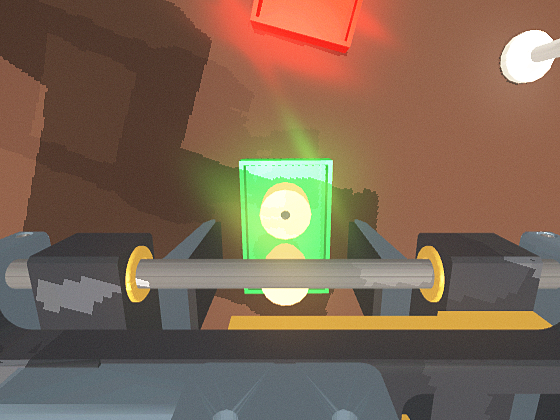

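Both wooden feet stand inside the green tray, with tops at about (285,215) and (285,270), and they look upright. Next are the white feet, gripped by the stems.

Run:
```python
from h import *
for n,o in(('la',.032),('lb',-.032)):
    t=pick_place(n,'b',o,.01,225,(17,32),14,openp=.6)
    if t is False: break
    release(ctrl.current_tool_pos(),op=.6 if n=='la' else 1.)
cv2.imwrite("pics/w3.png",ctrl.read_camera("wrist"))
```

```text
la blob (np.float64(288.4354820251465), np.float64(189.24193572998047)) r 20.6 pos [0.627  0.2176] shift mm [1.0396 4.5721]
grip mm 13.043706442937491 want 14
held mm 13.250775071530441
touch True [0.5197 0.4325 0.0035] F [0.9369 0.4006 2.7622]
t 23.875
lb blob (np.float64(281.2985076904297), np.float64(193.07462692260742)) r 21.1 pos [ 0.4109 -0.2333] shift mm [-3.1156 -0.3463]
grip mm 13.063860353982413 want 14
held mm 13.076148133667225
touch True [0.5406 0.372  0.0035] F [1.0004 1.0018 3.1347]
t 34.6583
```

View pics/w3.png

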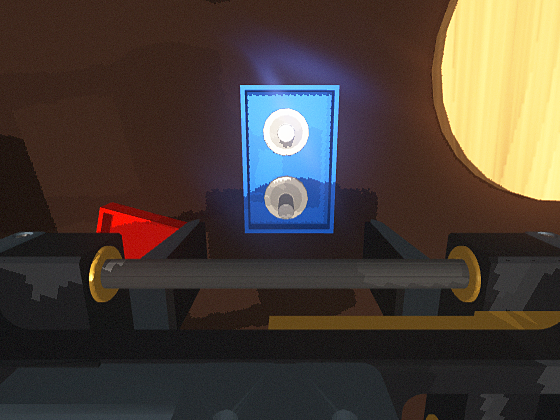

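Both white feet stand upright in the blue tray, with discs at (286,131) and (286,198). The ferrule is next.

Run:
```python
from h import *
t=pick_place('br','r',0,.06,120,(18,29),38)
if t is not False:
    release(ctrl.current_tool_pos(),op=1.)
    cv2.imwrite("pics/w4.png",ctrl.read_camera("wrist"))
    P=[.30,-.40,.3];ctrl.goto(P,best(P,0.));ctrl.sleep(.5)
for n in("top","scene"): cv2.imwrite(f"pics/{n}1.png",ctrl.read_camera(n))
t=cv2.imread("pics/scene1.png");cv2.imwrite("pics/f.png",cv2.resize(t,(800,600),interpolation=cv2.INTER_CUBIC))
```

```text
br blob (np.float64(274.25), np.float64(188.75)) r 37.9 pos [ 0.4967 -0.402 ] shift mm [-9.3285 14.9591]
refine refused
grip mm 37.40777010002945 want 38
held mm 36.64102111323114
touch True [0.4183 0.2366 0.0035] F [ 1.0926 -0.5509  1.7019]
t 45.875
```

```bash
ls pics
```

```text
c1.png
f.png
r_br.png
r_la.png
r_lb.png
r_wa.png
r_wb.png
scene0.png
scene1.png
top0.png
top1.png
w1.png
w2.png
w3.png
w4.png
```

View pics/f.png

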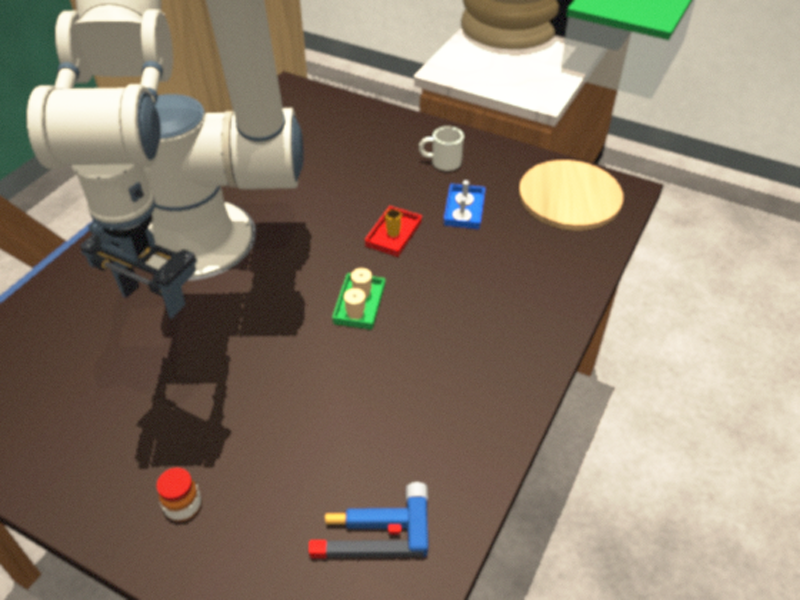

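View pics/top1.png

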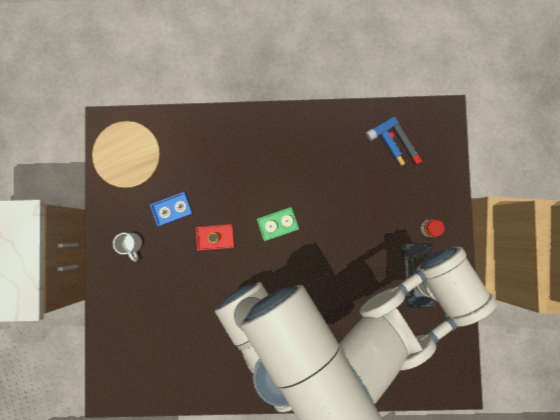

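Both views show all five pieces upright in the right trays: green at (278,224), blue at (171,209), red at (215,237). The mug (127,243) and jar (433,229) are where they started, and the arm is clear of everything.

Run:
```python
from h import *
print(ctrl.current_t(),ctrl.current_contact_force());ctrl.sign_off()
```

```text
48.8917 [ 0.1126  0.2855 -0.0047]
the job is handed in; nothing more can be done
```

All five feet are sorted and the job was handed in at about 49 s of the 128 s allowed. The wooden feet are in the green tray, the levelling feet in the blue and the brass ferrule in the red.

- **Last checks:** The final top and scene pictures show all five upright inside the right trays. The mug and glue jar look unmoved, and the arm is clear with almost no force on the tool. I judged this by eye from the pictures and did not measure final positions or tilt.
- **Grip and placing:** Grip widths came within about 1.5 mm of the given sizes. Each piece touched down 3.5–3.8 mm above its pick height, against the 4 mm tray floor.
- **One check failed:** The wrist-camera position fix for the ferrule picked up a wrong-sized blob (15–18 mm off) and was rejected. I picked it up from the top and scene estimate instead; the grip measured 37.4 mm against 38 mm, and it was placed normally.

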